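Find the gel cassette the thick comb fits

ROBOT

A 6-joint arm with a two-finger parallel gripper is mounted at the origin on the work surface. World frame = base frame: x ahead of the robot, y to its left, z up, the work surface at z = 0. Lengths are in m, angles in rad, forces in N, time in s.
With the tool pointing down it reaches from about 0.35 to 0.775 m from the base axis. Payload 7.3 kg.
Tool frame: the origin (TCP) lies at the very end of the fingers, on their centre line; the grasp point (between the pads) lies 19 mm behind it (robot.hold_point_z is the distance from the TCP to the grasp point, in m); z points along the fingers, y is the direction in which the jaws open and shut (so a half turn about z gives the same grasp; the last joint's range is limited). The gripper opens to 92 mm and grips with 3 to 60 N. Pads are 19 mm wide; open, the fingers measure 130 mm over their backs; the gripper's body (75 mm by 190 mm) begins 47 mm behind the grasp point.
Start: joints at [1.132, 0.342, 1.524, -0, 1.275, -0.146], TCP at [0.152, 0.503, 0.227] pointing down, gripper open.
Joint ranges: [-2.53, 2.53], [-0.77, 2.02], [0.04, 2.7], [-1, 4.14], [0.28, 2.66], [-3.11, 3.11]. Speed limits (rad/s): [2.57, 2.57, 3.14, 3.14, 3.14, 3.14].

INTERFACE

Orientations are given as [roll, pitch, yaw] about the fixed x, y, z axes, in that order (R = Rz(yaw) Ry(pitch) Rx(roll)).
In Python, from cell import monitor, viewer, robot gives the robot as it stands.
- The arm moves only by the tool move_arm, never from a script. Its argument "deltas" is a list of rows, each an object of numbers: "x", "y", "z": the shift along the tool's x, y, z in m; "wx", "wy", "wz": the turn, a rotation vector about the tool's x, y, z in degrees; "hand": the opening, from 0 (shut) to 1 (fully open). In form: [{"x": .., "y": .., "z": .., "wx": .., "wy": .., "wz": .., "hand": ..}, ...]. A call has 1 to 8 rows; each row is the pose to reach, as a shift and turn from the pose commanded when the call began, along the tool's axes at that moment; what a row does not reach only later rows make up. A row lasts 1/8 s, in which the tool goes at most 62.5 mm and 10.7 degrees, less where a joint would pass 70% of its speed; a pose out of reach is approached as far as the arm can. A call with a gripper value outside its range is refused whole. The fingers move at their own pace and stop on an object; "grip_force" is the grip in N (left out, the last holds). Time passes only in rows, so rows that repeat a pose let the fingers close. It gives the time, the measured TCP pose, the force and the opening at its end, in the units of the state.
- monitor.observe(): the state, without advancing time (a new reading comes with each control period).
- viewer.read_camera(name): name is "scene" or "top"; returns the picture (400x640x3 uint8, red, green, blue); there is no depth.
- viewer.camera_params(name): a dict with "camera_matrix" (3x3 intrinsics, pixels), "R" (3x3) and "t" (3): a world point X has camera coordinates R X + t. Camera axes: x right, y down, z forward; pixel columns grow to the right and rows downward; lengths in m; the calibration is good to about 2 mm. A picture is of the moment at which its call begins. camera_params takes no time and is no camera call.
- robot.hand_in(): hands the job in, once; it reports no verdict.
The state is a dict: "time": time; "qpos": joint angles; "qvel": joint speeds; "joint_efforts": joint torques, N m; "tool_pos": TCP position; "tool_rot": TCP orientation; "contact_force": force on the tool from outside, world axes, zero at the start; "torque": the same for the moment, N m; "opening": finger opening in m.
Only numpy, scipy, OpenCV 4.12 (cv2) and the standard library are available. Lean on these libraries where they do the work, as an engineer would, in place of code of your own. Each camera call takes 0.05 s, during which the arm holds its last target. There are 200 camera calls.

TASK

Find the glass gel cassette on the casting stand that the thick comb (the one with the tall grip tab) fits: take it from its rack and try its blade in the gaps, sliding it down along the tall plate, and where it jams do not force it but go on to another cassette. In the one that takes it, slide it gently fully home while still holding it, then let go and leave it standing there. Leave the thin comb in the rack and the other things on the bench undisturbed.

Things in the scene. Friction and masses are not known exactly. Their poses are not given: they have to be found in the camera images.
- comb: Thick comb, grey plastic, 45 g, upright in the rack. Origin: middle of the blade's lower edge; x across its thickness, y along its width, z up to the grip. Blade 3 mm thick (x -1.5 to 1.5), 22 mm long (z 0 to 22), 74 mm wide, with a 6 mm notch near its +y end. The whole +x side of comb and grip is one flat back; it goes in with this back towards the tall plate, blade down.
- comb_shoulder (a point): Middle of the comb's shoulder line, where blade meets shoulder bar, 22 mm above the blade's lower edge. The bar is 94 mm wide, 12 mm high and 10 mm thick: it steps out 7 mm to the -x side of the blade and 10 mm at each end. The comb is home when this step sits on the short plate's top edge, that is with this point level with that edge.
- comb_grip (a point): Grip point of the comb: centre of the thickness and width of its tab, 56 mm above the blade's lower edge, 5 mm behind (-x) the flat back. Tab 10 mm thick (x), 50 mm wide (y), from 22 mm below to 10 mm above this point. Grip across the 10 mm from above, no lower than this: when home, the tall plate rises close behind the back to 25 mm below this point.
- thin_comb: Ten-tooth thin comb in the rack's other slot: a low bar (94 mm wide, 8 mm thick, 13 mm high above the rack), no tab. Not wanted; it stays there. Origin at the middle of the teeth's lower edge, axes as the thick comb.
- rack: White plastic block 150 x 124 x 40 mm, fixed. Origin: centre of its underside. Two slots, 8 mm wide, along its y at x = -35 and +35 mm; either comb may be in either slot, its back to the rack's +x. The combs hang by their shoulders, blade in the slot, and draw straight up: the thick one's blade reaches 22 mm below the block's top.
- stand: Casting stand, grey base 235 x 158 x 14 mm, fixed; origin: centre of its underside. It carries three fixed upright glass cassettes one behind another, 65 mm apart along its x. A cassette is a tall rear plate (+x side, top 100 mm above the bench) and a short front plate (top 91 mm), each 100 mm wide, 4 mm thick, and a gap between them that is open at the top.
- station_1 (a point): Front station, x = -65 mm on the stand. The point where the front face of its cassette's tall plate should be, mid-width, level with the short plate's top edge (9 mm below the tall plate's); x points from short to tall plate, square to the glass, y along it, z up. The cassette is square to this but stands up to 3 mm off along x, 1 mm along y: its tall plate must be found by touch.
- station_2 (a point): Middle station, 65 mm behind station_1 along x; the same. In one of the three cassettes, any of them from time to time, the gap is 4.5 mm and takes the comb to its shoulder; in the two others it is 1.5 mm and the blade jams on the short plate's top edge without going in. No measured pose tells which.
- station_3 (a point): Rear station, 130 mm behind station_1 along x; the same. A gap is 86 mm wide between the 7 mm spacer strips at its two ends, so the 74 mm blade has 6 mm to spare at each end. White side channels hold the plates' ends and stop 13 mm below the short plate's top edge. Glass is brittle: a push of 5 to 10 N shows a jam; over 35 N on the blade breaks it.
- buffer_bottle: Bystander: white plastic jar, 48 mm across, 85 mm high. Origin at its underside.
- amber_bottle: Bystander: amber glass bottle, 56 mm across, 110 mm high. Origin at its underside.
- small_vial: Bystander: white vial, 32 mm across, 50 mm high. Origin at its underside.
- spare_plates: Bystander: two spare glass plates lying one on the other, 74 x 100 x 8 mm. Origin at the underside.
- waste_tub: Bystander: yellow waste tub with used transfer pipettes, 106 mm across, 116 mm high, pipettes to about 170 mm. Origin at its underside.
Not all that is in view belongs to the job. Leave any green look-alike of the comb alone.

How it is judged:
On the way, in this order (a step that is already met when the one before it is completed fails the run):
1. the thick comb is drawn out of the rack, in the fingers (height (world z) of comb above 0.045 m and contact force between comb and the fingers above 1 N), for 0.1 s.
2. the comb is slid fully home in a cassette while still held (((z of comb in the frame of station_1 between -0.026 and -0.0195 m and x of comb in the frame of station_1 between -0.007 and 0.002 m and y of comb in the frame of station_1 between -0.008 and 0.008 m and angle between the x axis of comb and the x axis of station_1, either way round below 0.08 rad) or (z of comb in the frame of station_2 between -0.026 and -0.0195 m and x of comb in the frame of station_2 between -0.007 and 0.002 m and y of comb in the frame of station_2 between -0.008 and 0.008 m and angle between the x axis of comb and the x axis of station_2, either way round below 0.08 rad) or (z of comb in the frame of station_3 between -0.026 and -0.0195 m and x of comb in the frame of station_3 between -0.007 and 0.002 m and y of comb in the frame of station_3 between -0.008 and 0.008 m and angle between the x axis of comb and the x axis of station_3, either way round below 0.08 rad)) and contact force between comb and the fingers above 1 N), for 0.1 s.
At the end, for the whole second after the job is handed in: The thick comb stands released, upright and at rest in the cassette that takes it, its blade 19.5 mm or more below the short plate's top (22 mm = shoulder seated), in line with the glass within 0.08 rad; the thin comb within 10 mm and the bystanders within 20 mm of where they were (((z of comb in the frame of station_1 between -0.026 and -0.0195 m and x of comb in the frame of station_1 between -0.007 and 0.002 m and y of comb in the frame of station_1 between -0.008 and 0.008 m and angle between the x axis of comb and the x axis of station_1, either way round below 0.08 rad) or (z of comb in the frame of station_2 between -0.026 and -0.0195 m and x of comb in the frame of station_2 between -0.007 and 0.002 m and y of comb in the frame of station_2 between -0.008 and 0.008 m and angle between the x axis of comb and the x axis of station_2, either way round below 0.08 rad) or (z of comb in the frame of station_3 between -0.026 and -0.0195 m and x of comb in the frame of station_3 between -0.007 and 0.002 m and y of comb in the frame of station_3 between -0.008 and 0.008 m and angle between the x axis of comb and the x axis of station_3, either way round below 0.08 rad)) and angle between comb's own z axis and vertical below 0.08 rad and linear speed of comb below 0.01 m/s and angular speed of comb below 0.1 rad/s and contact force between comb and the fingers below 0.1 N and distance of thin_comb from where it was at the start of the episode below 0.01 m); the robot touches nothing.
It fails at once if the blade is forced: more than 35 N between blade and glass (or anything else) (contact force between any of comb_c0, comb_c1 and anything else above 35 N).
It fails at once if the thin comb is lifted or knocked out of its slot (distance of thin_comb from where it was at the start of the episode above 0.01 m).
It fails at once if a bystander is pushed away by more than 20 mm or tipped over (distance of any of buffer_bottle, amber_bottle, small_vial, spare_plates, waste_tub from where it was at the start of the episode above 0.02 m or angle between any of buffer_bottle, amber_bottle, small_vial, waste_tub's own z axis and vertical above 0.4 rad).
It also fails if it takes over 61 s, if anything falls off the work surface, if the arm or the gripper's body presses on something with over 40 N, if the wrist force passes 120 N, or if a joint passes its speed limit or range.

## Working session

There is one attempt and no reset: what is moved stays moved. The work goes in short steps, Python scripts to look and compute and a tool call to move; the robot and the scene stay as the last step left them, time stands still between calls to the robot, and variables do not carry over. Pictures are saved under pics/ and viewed, about 8 in all and at most 12, crops included, and the job is handed in when it is done.

Besides the shell and the picture viewer there is one more tool, called after ">>>" as a command line: name --argument value ..., lists and objects as JSON in quotes. move_arm: Moves the arm, as the interface text tells. Its arguments: {"type":"object","properties":{"deltas":{"type":"array","items":{"type":"object","properties":{"x":{"type":"number"},"y":{"type":"number"},"z":{"type":"number"},"wx":{"type":"number"},"wy":{"type":"number"},"wz":{"type":"number"},"hand":{"type":"number"}}}},"grip_force":{"type":"number"}},"required":["deltas"]}

```bash
mkdir -p pics; python3 - <<'E'
from cell import monitor, viewer, robot
import cv2,json,numpy as np
np.set_printoptions(precision=4,suppress=True)
for n in("scene","top"):
    im=viewer.read_camera(n); cv2.imwrite(f"pics/{n}0.png",im[:,:,::-1]); p=viewer.camera_params(n)
    R,t=np.array(p["R"]),np.array(p["t"]); print(n,p["camera_matrix"],R,t,-R.T@t)
print(monitor.observe()); print(robot.hold_point_z)
E
```

```text
scene [[379.6754   0.     317.8721]
 [  0.     379.6754 203.0361]
 [  0.       0.       1.    ]] [[ 0.7003  0.7138  0.001 ]
 [ 0.57   -0.5583 -0.6028]
 [-0.4297  0.4227 -0.7979]] [-0.2805 -0.2833  1.2721] [ 0.9045 -0.4956  0.8446]
top [[430.1113   0.     317.7146]
 [  0.     430.1113 203.5836]
 [  0.       0.       1.    ]] [[ 0.0118 -0.9999  0.0011]
 [-0.9894 -0.0118 -0.1446]
 [ 0.1446  0.0006 -0.9895]] [-0.0846  0.4952  1.1319] [ 0.3273 -0.0794  1.1917]
{'time': 0.1, 'qpos': array([ 1.132 ,  0.3426,  1.5249,  0.    ,  1.2754, -0.146 ]), 'qvel': array([-0.0014, -0.0009, -0.0021, -0.001 ,  0.0012,  0.001 ]), 'joint_efforts': array([  0.0011, -43.2   , -24.4694,   0.0719,   0.0526,  -0.0001]), 'tool_pos': array([0.1514, 0.5023, 0.2261]), 'tool_rot': array([-3.1402, -0.0002,  2.8488]), 'contact_force': array([-0.0936, -0.053 ,  0.7744]), 'torque': array([-0.0063, -0.0385, -0.018 ]), 'opening': 0.09162553642474533}
0.0188
```

View pics/top0.png

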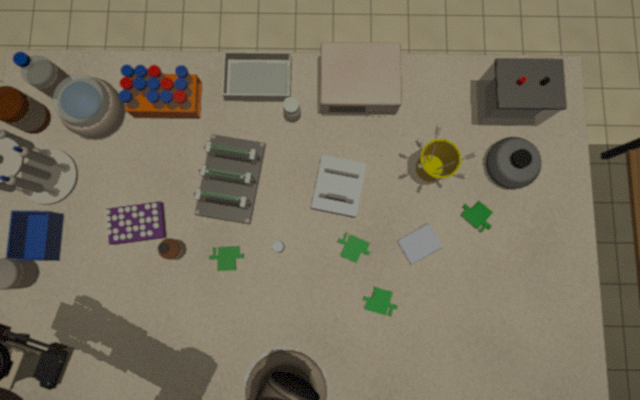

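View pics/scene0.png

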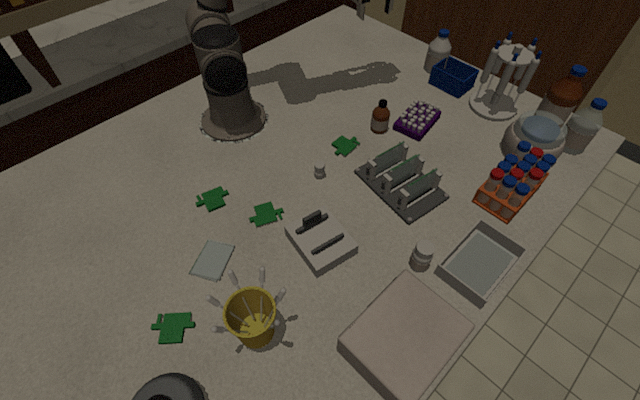

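In the top view the rack is at (340,186) with combs at (334,197) and (341,173). The stand is at (230,180) with cassettes at (232,152), (226,175) and (222,199). In the scene view the tall tab stands at (312,220), the nearer slot, and a low bar at (327,243).
The look-alikes are the thin comb at top (341,173) and the green pieces at (228,258), (353,247), (380,300) and (477,215). I choose the grey one at (334,197) and will check it in a close crop.

```bash
python3 - <<'E'
import cv2,numpy as np
a=cv2.imread("pics/top0.png")[125:230,190:370]; b=cv2.imread("pics/scene0.png")[130:280,280:460]
a=cv2.resize(a,None,fx=4.4,fy=4.4,interpolation=cv2.INTER_CUBIC)
cv2.imwrite("pics/ca.png",a)
b=cv2.resize(b,None,fx=4,fy=4,interpolation=cv2.INTER_CUBIC);cv2.imwrite("pics/cb.png",b)
E
```

```text
(no output)
```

View pics/ca.png

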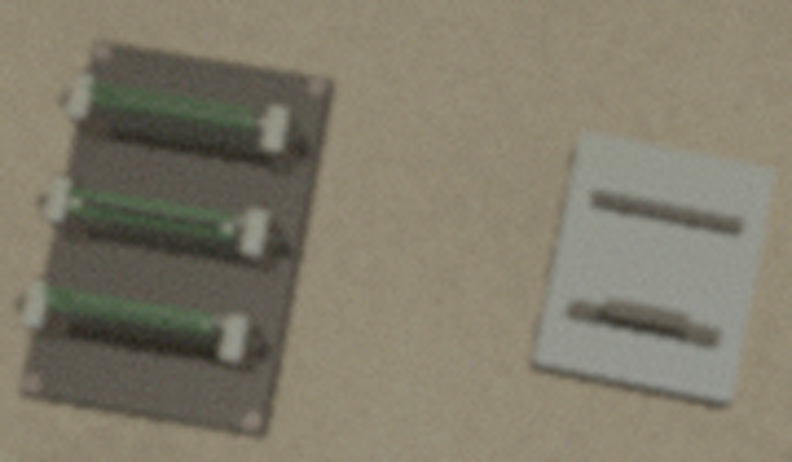

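View pics/cb.png

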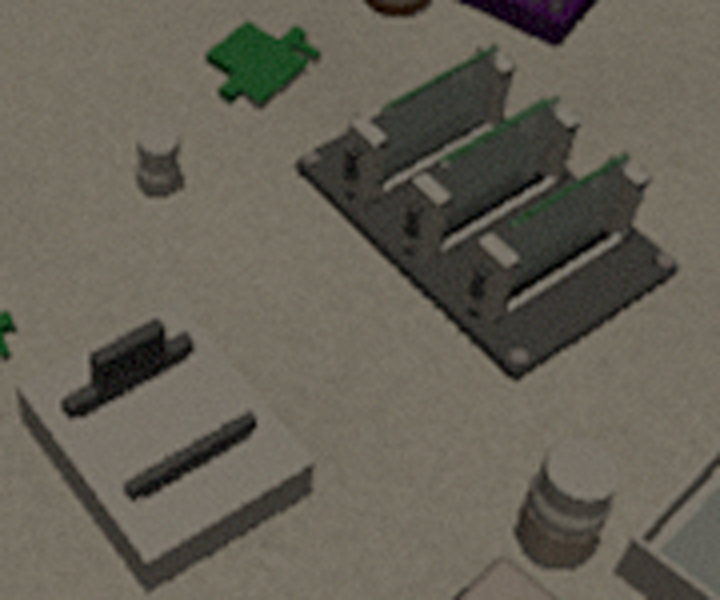

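The first crop confirms the choice: the tall-tab comb is in the near slot, with its centre about (645,318) in crop pixels, and the thin bar is at (667,212). The middle cassette shows two separate green lines, so its gap is probably the wide one. I'll fit the poses next.

```bash
cat > h.py <<'E'
from cell import viewer
import numpy as np
from scipy.optimize import least_squares
np.set_printoptions(precision=4,suppress=True)
def cam(n):
    p=viewer.camera_params(n); return [np.array(p[k]) for k in("camera_matrix","R","t")]
def proj(n,X):
    K,R,t=cam(n); c=(np.atleast_2d(X)@R.T+t)@K.T; return c[:,:2]/c[:,2:]
def back(n,uv,z):
    K,R,t=cam(n); d=np.c_[np.atleast_2d(uv),np.ones(len(np.atleast_2d(uv)))]@np.linalg.inv(K).T@R; o=-R.T@t
    return o+d*((z-o[2])/d[:,2])[:,None]
def crop(uv): return np.array([190,125])+np.array(uv,float)/4.4
def rz(a): return np.array([[np.cos(a),-np.sin(a)],[np.sin(a),np.cos(a)]])
def fit(P,lx,ly):  # P order: (+x,+y),(+x,-y),(-x,-y),(-x,+y)
    L=np.array([[1,1],[1,-1],[-1,-1],[-1,1]])*[lx/2,ly/2]
    r=least_squares(lambda p:(L@rz(p[2]).T+p[:2]-P).ravel(),[*P.mean(0),0]); return r.x,r.fun.reshape(4,2)
E
python3 - <<'E'
from h import *
for nm,uv,z,l in(("rack",[(583,132),(773,165),(733,400),(537,360)],.04,(.15,.124)),("stand",[(100,40),(332,78),(267,435),(22,393)],.014,(.235,.158))):
    P=back("top",crop(uv),z)[:,:2]; x,f=fit(P,*l); print(nm,x,np.degrees(x[2]),f*1e3)
    q=[]
    if nm=="rack":
        for uv2,zz in(([(595,200),(740,225)],.053),([(570,311),(717,335)],.052),([(603,307),(690,324)],.086)):
            B=back("top",crop(uv2),zz)[:,:2]; print("bar in rack",(B-x[:2])@rz(x[2]),"mid",B.mean(0))
    else:
        for uv2 in([(80,98),(275,130)],[(58,200),(255,232)],[(35,305),(235,337)]):
            B=back("top",crop(uv2),.078)[:,:2]; print("channels in stand",(B-x[:2])@rz(x[2]))
import cv2
a=cv2.imread("pics/top0.png")[140:215,195:265]; cv2.imwrite("pics/cc.png",cv2.convertScaleAbs(cv2.resize(a,None,fx=8,fy=8,interpolation=cv2.INTER_CUBIC),alpha=1.8))
E
```

```text
rack [ 0.548  -0.1367 -0.1768] -10.128388725258679 [[ 1.8444  1.461 ]
 [-0.2411 -1.8723]
 [-0.0559 -0.6358]
 [-1.5475  1.0471]]
bar in rack [[ 0.0292  0.0445]
 [ 0.0305 -0.0458]] mid [ 0.5772 -0.1426]
bar in rack [[-0.0415  0.0467]
 [-0.0392 -0.044 ]] mid [ 0.5085 -0.1282]
bar in rack [[-0.041   0.0271]
 [-0.0414 -0.0253]] mid [ 0.5076 -0.1286]
stand [ 0.5682  0.164  -0.1555] -8.908923954678915 [[ 1.6326  2.7713]
 [ 0.5988 -3.216 ]
 [-1.0639 -0.6515]
 [-1.1675  1.0962]]
channels in stand [[ 0.0614  0.0614]
 [ 0.0616 -0.0589]]
channels in stand [[-0.0027  0.0616]
 [-0.0022 -0.0589]]
channels in stand [[-0.0677  0.0621]
 [-0.0668 -0.0592]]
```

View pics/cc.png

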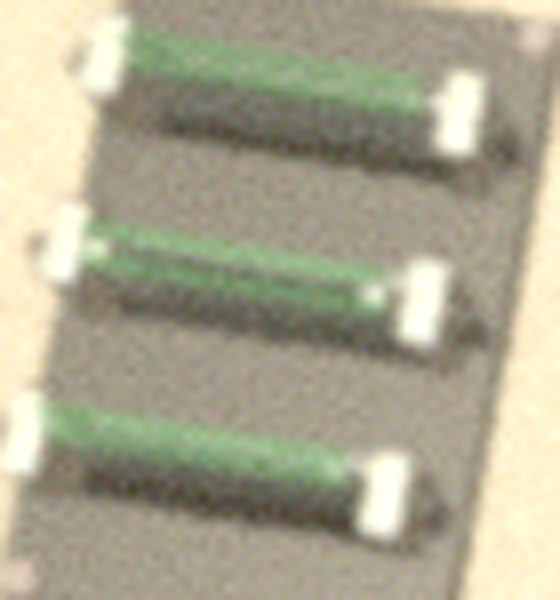

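```bash
python3 - <<'E'
from h import *
import cv2
S=np.array([.5682,.164]);a=-.1650
for n in("top","scene"):
    im=cv2.imread(f"pics/{n}0.png").astype(np.float32)
    for st in(-.065,0,.065):
        xs=np.arange(-.024,.0241,.002); ys=np.linspace(-.03,.03,61); v=[]
        for x in xs:
            W=np.c_[np.full_like(ys,st+x),ys]@rz(a).T+S; uv=proj(n,np.c_[W,np.full(len(W),.095)]).astype(np.float32)
            v.append(cv2.remap(im,uv[:,:1],uv[:,1:],cv2.INTER_CUBIC).mean((0,1)))
        v=np.array(v); print(n,st); print(np.c_[xs*1e3,v[:,1],v[:,1]-v[:,2]].T.round(0).astype(int))
E
```

```text
top -0.065
[[-24 -22 -20 -18 -16 -14 -12 -10  -8  -6  -4  -2   0   2   4   6   8  10
   12  14  16  18  20  22  24]
 [ 87  80  65  51  44  44  49  54  57  64  76  85  92  97 103 103  97  89
   87  86  86  86  87  86  86]
 [ -4  -4  -4  -4  -4  -4  -3  -2  -1   2  10  15  16  15  18  17  10   0
   -4  -5  -4  -4  -4  -5  -4]]
top 0
[[-24 -22 -20 -18 -16 -14 -12 -10  -8  -6  -4  -2   0   2   4   6   8  10
   12  14  16  18  20  22  24]
 [ 62  54  53  56  60  64  73  82  82  76  77  89 100 102  97  89  85  86
   85  85  85  86  85  85  85]
 [ -4  -2  -2  -2  -1   1   7  14  16  10   5   8  16  18  10   0  -4  -5
   -4  -5  -4  -4  -4  -4  -4]]
top 0.065
[[-24 -22 -20 -18 -16 -14 -12 -10  -8  -6  -4  -2   0   2   4   6   8  10
   12  14  16  18  20  22  24]
 [ 48  54  59  63  64  64  66  70  79  90  95  96  94  95  93  89  85  84
   85  85  84  84  84  84  83]
 [ -3  -1  -1   0  -1  -1   1   4  12  16  13  11  13  15  10   2  -4  -5
   -4  -4  -4  -5  -4  -5  -4]]
scene -0.065
[[-24 -22 -20 -18 -16 -14 -12 -10  -8  -6  -4  -2   0   2   4   6   8  10
   12  14  16  18  20  22  24]
 [108 1
[... 155 characters left out ...]
  16   4  -1   0
    1   1   2   2   2   2   1]]
scene 0
[[-24 -22 -20 -18 -16 -14 -12 -10  -8  -6  -4  -2   0   2   4   6   8  10
   12  14  16  18  20  22  24]
 [ 57  60  63  61  58  66  86  99  94  80  69  65  62  61  62  61  60  60
   59  60  59  58  60  61  59]
 [ -1  -2  -2  -2  -2  -4  -6  -6   3  18  26  21  11   3   0   1   1   1
    2   1   2   1   1   1   1]]
scene 0.065
[[-24 -22 -20 -18 -16 -14 -12 -10  -8  -6  -4  -2   0   2   4   6   8  10
   12  14  16  18  20  22  24]
 [ 53  46  55  83 102 100  80  66  68  73  71  66  62  60  60  60  60  60
   60  59  59  60  59  57  56]
 [ -2  -2  -3  -5  -5  -5  -4  -5  -4   5  21  26  14   2   0   1   2   2
    1   1   1   1   1   0  -1]]
```

```bash
python3 - <<'E'
from h import *
import cv2
S=np.array([.5682,.164]);a=-.165
def ridge(n,O,a,x0,ys,z,f,h=.012):
    im=cv2.imread(f"pics/{n}0.png").astype(np.float32); xs=np.linspace(-h,h,49); c=[]
    for y in ys:
        W=np.c_[x0+xs,np.full(49,y)]@rz(a).T+O; uv=proj(n,np.c_[W,np.full(49,z)]).astype(np.float32)
        w=f(cv2.remap(im,uv[:,:1],uv[:,1:],cv2.INTER_LINEAR)[:,0]); w=np.clip(w,0,None); c.append((w*xs).sum()/w.sum())
    p,V=np.polyfit(ys,c,1,cov=True); return np.degrees(a-p[0]),np.degrees(V[0,0]**.5),(x0+p[1])*1e3
ys=np.linspace(-.04,.04,81)
g=lambda v:v[:,1]-v[:,2]-2
for n in("top","scene"):
    for x0 in(-.065,0,.065): print(n,ridge(n,S,a,x0+(0 if n=="top" else -.002),ys,.1,g))
Rk=np.array([.548,-.1367]); d=lambda v:105-v.mean(1)
for x0,z,y in((.030,.053,.04),(-.041,.086,.022)): print("rack",ridge("top",Rk,a,x0,np.linspace(-y,y,61),z,d,.009))
im=cv2.imread("pics/top0.png"); print(im[165:205:2,338].mean(1))
E
```

```text
top (np.float64(-8.88801669904668), np.float64(0.07108904543933396), np.float64(-63.620897982215524))
top (np.float64(-8.996974335333986), np.float64(0.07786752965140026), np.float64(-4.08128284879974))
top (np.float64(-9.068883366963826), np.float64(0.07376468349265364), np.float64(61.4169430661681))
scene (np.float64(-8.759744471258823), np.float64(0.07943242691844081), np.float64(-59.18991820656761))
scene (np.float64(-8.874488105233867), np.float64(0.06452079026199938), np.float64(-0.3944074503241194))
scene (np.float64(-9.3900409893873), np.float64(0.07471374703821336), np.float64(65.23238256780705))
rack (np.float64(-10.75700794461693), np.float64(0.06863013439320045), np.float64(29.41459979302806))
rack (np.float64(-10.570538407475421), np.float64(0.12188908961430704), np.float64(-45.42790281675085))
[143.3333 141.3333 142.3333 106.3333  81.     133.     145.     141.3333
 144.6667 142.6667 146.     145.     145.     146.3333 143.3333 106.
  88.      56.3333 123.6667 148.    ]
```

>>> move_arm --deltas '[{"x":-0.043,"y":-0.041,"wz":8.4,"hand":1},{"x":-0.087,"y":-0.083,"wz":16.8},{"x":-0.13,"y":-0.125,"wz":25.2},{"x":-0.174,"y":-0.167,"wz":33.6},{"x":-0.218,"y":-0.208,"wz":42},{"x":-0.261,"y":-0.25,"wz":50.4},{"x":-0.305,"y":-0.292,"wz":58.8},{"x":-0.348,"y":-0.334,"wz":67.2}]'

```text
schema error: expected keys x, y, z, wx, wy, wz, hand
```

```bash
cat >> h.py <<'E'
def plan(target,yawdeg,o=None):
    from cell import monitor
    from scipy.spatial.transform import Rotation as Ro
    o=o or monitor.observe(); R=Ro.from_euler("xyz",o["tool_rot"]); T=Ro.from_euler("xyz",[np.pi,0,np.radians(yawdeg)])
    print("t",o["time"],"pos",o["tool_pos"],"rot",np.degrees(o["tool_rot"]),"F",o["contact_force"],"open",o["opening"])
    print("d",R.inv().apply(np.array(target)-o["tool_pos"]),"w",np.degrees((R.inv()*T).as_rotvec()))
E
python3 -c "
from h import *
plan([.508,-.1284,.12],79.4)"
```

```text
t 0.1 pos [0.1514 0.5023 0.2261] rot [-179.9215   -0.0119  163.2223] F [-0.0936 -0.053   0.7744] open 0.09162553642474533
d [-0.5235 -0.5008  0.1067] w [-0.0727  0.0477 83.8223]
```

All the keys have to be given in each row.

>>> move_arm --deltas '[{"x":-0.043,"y":-0.041,"z":0,"wx":0,"wy":0,"wz":8.4,"hand":1},{"x":-0.087,"y":-0.083,"z":0,"wx":0,"wy":0,"wz":16.8,"hand":1},{"x":-0.13,"y":-0.125,"z":0,"wx":0,"wy":0,"wz":25.2,"hand":1},{"x":-0.174,"y":-0.167,"z":0,"wx":0,"wy":0,"wz":33.6,"hand":1},{"x":-0.218,"y":-0.208,"z":0,"wx":0,"wy":0,"wz":42,"hand":1},{"x":-0.261,"y":-0.25,"z":0,"wx":0,"wy":0,"wz":50.4,"hand":1},{"x":-0.305,"y":-0.292,"z":0,"wx":0,"wy":0,"wz":58.8,"hand":1},{"x":-0.348,"y":-0.334,"z":0,"wx":0,"wy":0,"wz":67.2,"hand":1}]'

```text
time: 1.1
tool_pos: [0.3889, 0.0805, 0.2267]
tool_rot: [3.141, -0.0, 1.671]
contact_force: [1.3, 1.6, 0.2]
opening: 0.092
```

```bash
python3 -c "
from h import *
plan([.508,-.1284,.12],79.4)"
```

```text
t 1.1 pos [0.3889 0.0805 0.2267] rot [179.9805  -0.0147  95.7313] F [1.316  1.5669 0.1935] open 0.09197789945080546
d [-0.2198  0.0976  0.1067] w [ 0.0173 -0.0174 16.3313]
```

>>> move_arm --deltas '[{"x":-0.05,"y":0.022,"z":0.01,"wx":0,"wy":0,"wz":4,"hand":0.45},{"x":-0.1,"y":0.044,"z":0.03,"wx":0,"wy":0,"wz":8,"hand":0.45},{"x":-0.15,"y":0.067,"z":0.05,"wx":0,"wy":0,"wz":12,"hand":0.45},{"x":-0.2,"y":0.089,"z":0.07,"wx":0,"wy":0,"wz":16.3,"hand":0.45},{"x":-0.22,"y":0.0976,"z":0.1067,"wx":0,"wy":0,"wz":16.3,"hand":0.45},{"x":-0.22,"y":0.0976,"z":0.1067,"wx":0,"wy":0,"wz":16.3,"hand":0.45}]'

```text
time: 1.85
tool_pos: [0.5069, -0.1267, 0.117]
tool_rot: [-3.135, -0.001, 1.389]
contact_force: [0.6, -0.5, 0.6]
opening: 0.0418
```

```bash
python3 - <<'E'
from h import *
import cv2
plan([.508,-.1284,.057],79.4)
i=[viewer.read_camera(n)[:,:,::-1] for n in("scene","top")]
for n,a in zip("st",i): cv2.imwrite(f"pics/g_{n}.png",a)
A=cv2.resize(i[0][170:280,255:375],None,fx=3.3,fy=3.3,interpolation=cv2.INTER_CUBIC);B=cv2.resize(i[1][135:245,280:400],None,fx=3.3,fy=3.3,interpolation=cv2.INTER_CUBIC)
cv2.imwrite("pics/g.png",np.hstack([A,B]))
E
```

```text
t 1.85 pos [ 0.5069 -0.1267  0.117 ] rot [-179.6344   -0.0805   79.598 ] F [ 0.63   -0.5177  0.6411] open 0.041788443873609166
d [-0.0016  0.0018  0.06  ] w [-0.3657 -0.0798  0.1983]
```

View pics/g.png

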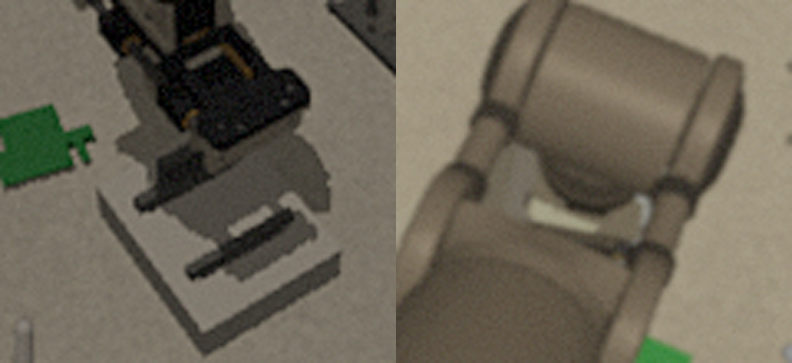

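The picture shows the gripper above the tab (left panel, about (175,170)) with the thin comb clear of it. I'll go down.

>>> move_arm --deltas '[{"x":0,"y":0,"z":0.02,"wx":0,"wy":0,"wz":0,"hand":0.45},{"x":0,"y":0,"z":0.04,"wx":0,"wy":0,"wz":0,"hand":0.45},{"x":0,"y":0,"z":0.055,"wx":0,"wy":0,"wz":0,"hand":0.45},{"x":0,"y":0,"z":0.062,"wx":0,"wy":0,"wz":0,"hand":0.45},{"x":0,"y":0,"z":0.062,"wx":0,"wy":0,"wz":0,"hand":0.45}]'

```text
time: 2.58
tool_pos: [0.5085, -0.1258, 0.0582]
tool_rot: [3.141, -0.0, 1.392]
contact_force: [-0.0, -0.2, 0.3]
opening: 0.0414
```

>>> move_arm --deltas '[{"x":-0.0025,"y":0,"z":0,"wx":0,"wy":0,"wz":0,"hand":0.45},{"x":-0.0025,"y":0,"z":0,"wx":0,"wy":0,"wz":0,"hand":0.45},{"x":-0.0025,"y":0,"z":0,"wx":0,"wy":0,"wz":0,"hand":0.1},{"x":-0.0025,"y":0,"z":0,"wx":0,"wy":0,"wz":0,"hand":0},{"x":-0.0025,"y":0,"z":0,"wx":0,"wy":0,"wz":0,"hand":0},{"x":-0.0025,"y":0,"z":0,"wx":0,"wy":0,"wz":0,"hand":0}]' --grip_force 20

```text
time: 3.32
tool_pos: [0.508, -0.1286, 0.058]
tool_rot: [3.142, -0.0, 1.391]
contact_force: [-0.2, -0.6, -0.3]
opening: 0.0097
```

```bash
python3 -c "
from h import *
plan([.508,-.1284,.2],79.4)"
```

```text
t 3.325 pos [ 0.508  -0.1286  0.058 ] rot [179.9957  -0.0046  79.722 ] F [-0.1995 -0.6183 -0.3299] open 0.009694827588212827
d [ 0.0002 -0.0001 -0.142 ] w [ 0.0043 -0.0046  0.322 ]
```

>>> move_arm --deltas '[{"x":0,"y":0,"z":-0.01,"wx":0,"wy":0,"wz":0,"hand":0},{"x":0,"y":0,"z":-0.03,"wx":0,"wy":0,"wz":0,"hand":0},{"x":0,"y":0,"z":-0.06,"wx":0,"wy":0,"wz":0,"hand":0},{"x":0,"y":0,"z":-0.1,"wx":0,"wy":0,"wz":0,"hand":0},{"x":0,"y":0,"z":-0.14,"wx":0,"wy":0,"wz":0,"hand":0},{"x":0,"y":0,"z":-0.14,"wx":0,"wy":0,"wz":0,"hand":0}]'

```text
time: 4.08
tool_pos: [0.5096, -0.1291, 0.2018]
tool_rot: [3.135, 0.001, 1.392]
contact_force: [0.0, -0.8, -0.5]
opening: 0.01
```

```bash
python3 - <<'E'
from h import *
S=np.array([.5682,.164]);a=np.radians(-9.0)
# tall front face est. -2 mm in stand x; comb back (tcp+5mm) 1.5 mm in front of it -> tcp x
for x in(-.0085,): 
    W=rz(a)@[x,.0012]+S; print(W); plan([*W,.165],81.0)
E
```

```text
[0.56   0.1665]
t 4.075 pos [ 0.5096 -0.1291  0.2018] rot [179.5978   0.0825  79.7291] F [ 0.0495 -0.8334 -0.5063] open 0.00995973972310283
d [ 0.2999 -0.0033  0.0363] w [ 0.4012  0.0869 -1.2706]
```

Gripped and lifted, with opening 10 mm. I'll carry it over to the middle station, the one whose gap looked wide.

>>> move_arm --deltas '[{"x":0.05,"y":-0.001,"z":0,"wx":0,"wy":0,"wz":-0.2,"hand":0},{"x":0.1,"y":-0.002,"z":0,"wx":0,"wy":0,"wz":-0.4,"hand":0},{"x":0.15,"y":-0.003,"z":0,"wx":0,"wy":0,"wz":-0.6,"hand":0},{"x":0.2,"y":-0.004,"z":0,"wx":0,"wy":0,"wz":-0.8,"hand":0},{"x":0.25,"y":-0.005,"z":0.005,"wx":0,"wy":0,"wz":-1.0,"hand":0},{"x":0.29,"y":-0.006,"z":0.02,"wx":0,"wy":0,"wz":-1.3,"hand":0},{"x":0.3,"y":-0.006,"z":0.036,"wx":0,"wy":0,"wz":-1.3,"hand":0},{"x":0.3,"y":-0.006,"z":0.036,"wx":0,"wy":0,"wz":-1.3,"hand":0}]'

```text
time: 5.08
tool_pos: [0.5542, 0.1675, 0.1599]
tool_rot: [-3.137, 0.002, 1.415]
contact_force: [0.1, -0.1, -0.9]
opening: 0.0096
```

```bash
cat >> h.py <<'E'
S=np.array([.5682,.164]);SA=np.radians(-9.0)
def sp(x,y=.0012): return rz(SA)@[x,y]+S
def st():
    from cell import monitor
    o=monitor.observe(); print("in stand: tcp",(o["tool_pos"][:2]-S)@rz(SA)*1e3,"F",o["contact_force"][:2]@rz(SA),o["contact_force"][2],"T",o["torque"])
E
python3 - <<'E'
from h import *
import cv2
plan([*sp(-.012),.135],81.0); st()
i=[viewer.read_camera(n)[:,:,::-1] for n in("scene","top")]
A=cv2.resize(i[0][120:230,345:465],None,fx=3.3,fy=3.3,interpolation=cv2.INTER_CUBIC);B=cv2.resize(i[1][125:235,180:300],None,fx=3.3,fy=3.3,interpolation=cv2.INTER_CUBIC)
cv2.imwrite("pics/k.png",np.hstack([A,B]))
E
```

```text
t 5.075 pos [0.5542 0.1675 0.1599] rot [-179.7531    0.1008   81.0819] F [ 0.128  -0.1346 -0.869 ] open 0.00960148962535887
d [-0.      0.0025  0.0249] w [-0.2468  0.1009  0.0817]
in stand: tcp [-14.3656   1.2811] F [ 0.1475 -0.1129] -0.8690208393752513 T [-0.1236  0.0522 -0.0398]
```

View pics/k.png

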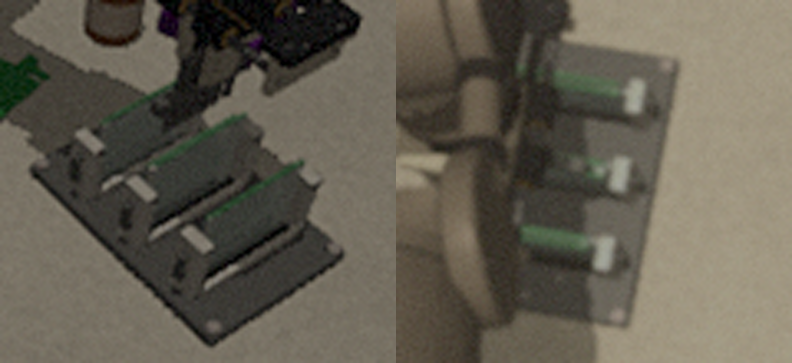

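The picture shows the comb held just in front of the middle cassette, clear of the glass (left panel, about (185,110)). I'll go down to 4 mm above the short plate, then feel for the tall plate.

>>> move_arm --deltas '[{"x":0,"y":0.002,"z":0.012,"wx":0,"wy":0,"wz":0,"hand":0},{"x":0,"y":0.002,"z":0.02,"wx":0,"wy":0,"wz":0,"hand":0},{"x":0,"y":0.002,"z":0.024,"wx":0,"wy":0,"wz":0,"hand":0},{"x":0,"y":0.002,"z":0.024,"wx":0,"wy":0,"wz":0,"hand":0}]'

```text
time: 5.68
tool_pos: [0.5574, 0.1672, 0.1377]
tool_rot: [-3.141, 0.0, 1.414]
contact_force: [-0.0, 0.9, -0.4]
opening: 0.01
```

```bash
python3 -c "
from h import *
plan([*sp(-.012),.135],81.0);st()"
```

```text
t 5.675 pos [0.5574 0.1672 0.1377] rot [-179.9626    0.0092   81.0074] F [-0.0205  0.875  -0.4411] open 0.009982512996884366
d [-0.0003 -0.0009  0.0027] w [-0.0374  0.0092  0.0074]
in stand: tcp [-11.1393   1.46  ] F [-0.1572  0.861 ] -0.441089261436142 T [-0.1091  0.0904  0.0213]
```

>>> move_arm --deltas '[{"x":0,"y":0,"z":0.003,"wx":0,"wy":0,"wz":0,"hand":0},{"x":0,"y":0,"z":0.003,"wx":0,"wy":0,"wz":0,"hand":0},{"x":0,"y":0.001,"z":0.003,"wx":0,"wy":0,"wz":0,"hand":0},{"x":0,"y":0.002,"z":0.003,"wx":0,"wy":0,"wz":0,"hand":0},{"x":0,"y":0.003,"z":0.003,"wx":0,"wy":0,"wz":0,"hand":0},{"x":0,"y":0.003,"z":0.003,"wx":0,"wy":0,"wz":0,"hand":0}]'

```text
time: 6.42
tool_pos: [0.5607, 0.1669, 0.135]
tool_rot: [3.141, -0.0, 1.414]
contact_force: [0.3, 0.6, -0.6]
opening: 0.0095
```

```bash
python3 -c "
from h import *
st()"
```

```text
in stand: tcp [-7.8844  1.6769] F [0.1602 0.6542] -0.6352114160602822 T [-0.0797  0.0497  0.0135]
```

No contact yet, so I'll go on in 1 mm steps.

>>> move_arm --deltas '[{"x":0,"y":0.001,"z":0,"wx":0,"wy":0,"wz":0,"hand":0},{"x":0,"y":0.001,"z":0,"wx":0,"wy":0,"wz":0,"hand":0},{"x":0,"y":0.002,"z":0,"wx":0,"wy":0,"wz":0,"hand":0},{"x":0,"y":0.002,"z":0,"wx":0,"wy":0,"wz":0,"hand":0}]'

```text
time: 6.92
tool_pos: [0.5623, 0.1667, 0.135]
tool_rot: [-3.141, 0.0, 1.414]
contact_force: [-1.5, 0.2, 1.4]
opening: 0.0101
```

```bash
python3 -c "
from h import *
st()"
```

```text
in stand: tcp [-6.2876  1.7193] F [-1.4687 -0.0733] 1.424862395237843 T [-0.003   0.3771 -0.0393]
```

>>> move_arm --deltas '[{"x":0,"y":0.001,"z":0,"wx":0,"wy":0,"wz":0,"hand":0},{"x":0,"y":0.001,"z":0,"wx":0,"wy":0,"wz":0,"hand":0},{"x":0,"y":0.001,"z":0,"wx":0,"wy":0,"wz":0,"hand":0}]'

```text
time: 7.3
tool_pos: [0.5624, 0.1666, 0.1349]
tool_rot: [-3.139, 0.0, 1.414]
contact_force: [-3.8, 1.3, 2.4]
opening: 0.0101
```

```bash
python3 -c "
from h import *
st()"
```

```text
in stand: tcp [-6.1228  1.6958] F [-3.9307  0.7424] 2.3530737279941287 T [ 0.0826  1.1471 -0.0338]
```

Contact with the tall plate comes at TCP −6.2 mm. I'll back off to sit mid-gap and slide down.

>>> move_arm --deltas '[{"x":0,"y":-0.002,"z":0,"wx":0,"wy":0,"wz":0,"hand":0},{"x":0,"y":-0.002,"z":0.001,"wx":0,"wy":0,"wz":0,"hand":0},{"x":0,"y":-0.002,"z":0.002,"wx":0,"wy":0,"wz":0,"hand":0},{"x":0,"y":-0.002,"z":0.003,"wx":0,"wy":0,"wz":0,"hand":0},{"x":0,"y":-0.002,"z":0.004,"wx":0,"wy":0,"wz":0,"hand":0},{"x":0,"y":-0.002,"z":0.005,"wx":0,"wy":0,"wz":0,"hand":0},{"x":0,"y":-0.002,"z":0.006,"wx":0,"wy":0,"wz":0,"hand":0},{"x":0,"y":-0.002,"z":0.006,"wx":0,"wy":0,"wz":0,"hand":0}]'

```text
time: 8.3
tool_pos: [0.5615, 0.1668, 0.1289]
tool_rot: [-3.141, -0.0, 1.414]
contact_force: [0.3, -0.2, -0.3]
opening: 0.0098
```

```bash
python3 -c "
from h import *
st()"
```

```text
in stand: tcp [-7.0325  1.7027] F [ 0.3054 -0.1305] -0.2797058373248834 T [-0.0805  0.1178 -0.0566]
```

No force, and the blade's lower edge should be 2 mm into the gap. I'll continue gently.

>>> move_arm --deltas '[{"x":0,"y":0,"z":0.001,"wx":0,"wy":0,"wz":0,"hand":0},{"x":0,"y":0,"z":0.002,"wx":0,"wy":0,"wz":0,"hand":0},{"x":0,"y":0,"z":0.003,"wx":0,"wy":0,"wz":0,"hand":0},{"x":0,"y":0,"z":0.004,"wx":0,"wy":0,"wz":0,"hand":0},{"x":0,"y":0,"z":0.005,"wx":0,"wy":0,"wz":0,"hand":0},{"x":0,"y":0,"z":0.005,"wx":0,"wy":0,"wz":0,"hand":0}]'

```text
time: 9.05
tool_pos: [0.5615, 0.1668, 0.1239]
tool_rot: [-3.141, 0.0, 1.414]
contact_force: [-0.4, -1.1, -1.1]
opening: 0.0099
```

```bash
python3 -c "
from h import *
st()"
```

```text
in stand: tcp [-7.0743  1.675 ] F [-0.1836 -1.1281] -1.0732191301690595 T [-0.148   0.0991 -0.0355]
```

It goes in, 7 mm deep with no force. Next is 12 mm more, which stops about 3 mm short of home.

>>> move_arm --deltas '[{"x":0,"y":0,"z":0.0015,"wx":0,"wy":0,"wz":0,"hand":0},{"x":0,"y":0,"z":0.003,"wx":0,"wy":0,"wz":0,"hand":0},{"x":0,"y":0,"z":0.0045,"wx":0,"wy":0,"wz":0,"hand":0},{"x":0,"y":0,"z":0.006,"wx":0,"wy":0,"wz":0,"hand":0},{"x":0,"y":0,"z":0.0075,"wx":0,"wy":0,"wz":0,"hand":0},{"x":0,"y":0,"z":0.009,"wx":0,"wy":0,"wz":0,"hand":0},{"x":0,"y":0,"z":0.0105,"wx":0,"wy":0,"wz":0,"hand":0},{"x":0,"y":0,"z":0.012,"wx":0,"wy":0,"wz":0,"hand":0}]'

```text
time: 10.05
tool_pos: [0.5616, 0.1668, 0.1119]
tool_rot: [3.142, -0.0, 1.414]
contact_force: [-0.3, -0.6, -0.5]
opening: 0.0099
```

```bash
python3 -c "
from h import *
st()"
```

```text
in stand: tcp [-6.9984  1.7085] F [-0.1905 -0.6317] -0.5138857777985115 T [-0.1125  0.0263  0.0385]
```

>>> move_arm --deltas '[{"x":0,"y":0,"z":0.001,"wx":0,"wy":0,"wz":0,"hand":0},{"x":0,"y":0,"z":0.002,"wx":0,"wy":0,"wz":0,"hand":0},{"x":0,"y":0,"z":0.003,"wx":0,"wy":0,"wz":0,"hand":0},{"x":0,"y":0,"z":0.0035,"wx":0,"wy":0,"wz":0,"hand":0},{"x":0,"y":0,"z":0.0035,"wx":0,"wy":0,"wz":0,"hand":0}]'

```text
time: 10.68
tool_pos: [0.5616, 0.1668, 0.109]
tool_rot: [3.141, -0.0, 1.414]
contact_force: [-3.1, -0.8, 5.3]
opening: 0.0098
```

```bash
python3 -c "
from h import *
st()"
```

```text
in stand: tcp [-6.9637  1.7198] F [-2.9527 -1.2362] 5.274527491300085 T [-0.1366  0.4338 -0.007 ]
```

It is seated at TCP z = 0.109, as predicted, with a 5 N stop force. I'll hold briefly, open a little and rise.

>>> move_arm --deltas '[{"x":0,"y":0,"z":0,"wx":0,"wy":0,"wz":0,"hand":0},{"x":0,"y":0,"z":-0.0005,"wx":0,"wy":0,"wz":0,"hand":0},{"x":0,"y":0,"z":-0.0005,"wx":0,"wy":0,"wz":0,"hand":0.3},{"x":0,"y":0,"z":-0.0005,"wx":0,"wy":0,"wz":0,"hand":0.3},{"x":0,"y":0,"z":-0.0005,"wx":0,"wy":0,"wz":0,"hand":0.3},{"x":0,"y":0,"z":-0.0005,"wx":0,"wy":0,"wz":0,"hand":0.3}]'

```text
time: 11.42
tool_pos: [0.5615, 0.1668, 0.1089]
tool_rot: [-3.142, -0.0, 1.414]
contact_force: [-0.4, -0.7, -0.3]
opening: 0.0276
```

>>> move_arm --deltas '[{"x":0,"y":0,"z":-0.01,"wx":0,"wy":0,"wz":0,"hand":0.3},{"x":0,"y":0,"z":-0.03,"wx":0,"wy":0,"wz":0,"hand":0.3},{"x":0,"y":0,"z":-0.06,"wx":0,"wy":0,"wz":0,"hand":0.3},{"x":-0.03,"y":-0.01,"z":-0.1,"wx":0,"wy":0,"wz":0,"hand":0.3},{"x":-0.08,"y":-0.03,"z":-0.12,"wx":0,"wy":0,"wz":0,"hand":0.3},{"x":-0.13,"y":-0.06,"z":-0.12,"wx":0,"wy":0,"wz":0,"hand":0.3},{"x":-0.17,"y":-0.09,"z":-0.12,"wx":0,"wy":0,"wz":0,"hand":0.3},{"x":-0.17,"y":-0.09,"z":-0.12,"wx":0,"wy":0,"wz":0,"hand":0.3}]'

```text
time: 12.42
tool_pos: [0.4444, 0.0113, 0.2301]
tool_rot: [3.141, 0.0, 1.411]
contact_force: [1.2, 0.1, 0.3]
opening: 0.0275
```

```bash
python3 - <<'E'
from h import *
import cv2
st()
i=[viewer.read_camera(n)[:,:,::-1] for n in("scene","top")]
A=cv2.resize(i[0][120:280,280:460],None,fx=2.2,fy=2.2,interpolation=cv2.INTER_CUBIC);B=cv2.resize(i[1][120:280,190:370],None,fx=2.2,fy=2.2,interpolation=cv2.INTER_CUBIC)
cv2.imwrite("pics/f.png",np.hstack([A,B]))
E
```

```text
in stand: tcp [ -98.4001 -170.178 ] F [1.122  0.2824] 0.3008048315647054 T [-0.0531  0.0326 -0.0549]
```

View pics/f.png

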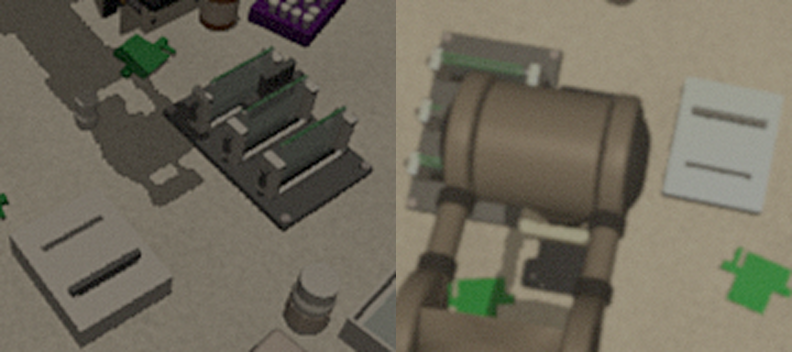

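```bash
python3 - <<'E'
from h import *
for z in(.125,.135): print(([*proj("scene",[.5615,.1668,z])[0]]-np.array([280,120]))*2.2)
from cell import robot; print(robot.hand_in())
E
```

```text
[276.7051  72.8458]
[278.2669  66.8966]
the job is handed in; nothing more can be done
None
```

The thick comb is standing released and fully home in the middle cassette (station_2), and I handed the job in at about 12.5 s. The hand-in reports no verdict.

- **Grasp:** I took the comb from the rack's near slot at 20 N, and the finger opening read 10 mm, the thickness of the tab.
- **Choice of cassette:** I tried the middle one first because the top view showed its gap open and the other two closed. It took the comb, so I never tried the other two.
- **Fit:** I found the tall plate by touch at about 4 N and backed off to mid-gap. The blade then slid down with about 1 N of side force at most. It stopped at tool height 0.109 m, exactly the predicted seated height, with about 5 N.
- **After release:** The contact force went back to about zero. The last picture shows the tab within about 1–2 mm of its predicted place. The thin comb is still in its slot, and the bystanders in that picture's view look undisturbed. The arm is clear of everything.

No check failed. The one thing that disagreed was my estimate of the tall plate from the images, which was about 1 mm off what touch showed. That is within the 3 mm the task allows. The comb's sideways position and upright stance come from the tool pose and the picture. I did not measure them separately.

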